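Dry-fit and pin the two tee joints of a stand

TASK

Dry-fit the two pinned tee joints of the little stand: lay each rail fully home in the foot whose housing matches its width, tongue in the housing, flush on top and with the holes in line. Then push the assembly pin that suits each joint's hole down through rail and foot until its shoulder sits on the rail: the thick pin in the wide joint, the thin pin in the narrow one.

Things in the scene. Friction and masses are not known exactly. Their poses are not given: they have to be found in the camera images.
- foot_wide: Foot with the wide housing: brown wooden block fixed to the bench, x -20 to 31, y -52 to 52, 34 mm high; 11 mm end stops beyond its y ends. Housing in the middle of its top: 56 mm wide (y), open to -x, floor x -20 to 20 at height 17, walls on both sides and at +x, top edges chamfered 5. Vertical 20 mm through hole in its floor. Origin: on the hole's axis at bench height, z up.
- foot_narrow: Foot with the narrow housing: brown wooden block fixed to the bench, x -20 to 31, y -52 to 52, 34 mm high; 11 mm end stops beyond its y ends. Housing in the middle of its top: 38 mm wide (y), open to -x, floor x -20 to 20 at height 17, walls on both sides and at +x, top edges chamfered 5. Vertical 14 mm through hole in its floor. Origin: on the hole's axis at bench height, z up.
- rail_wide_centre (a point): Wide rail: loose pale wooden bar along x, 52 mm wide, 34 high, 0.1-0.21 kg. Body x -55 to 33 mm is full height, on the bench; x 33 to 73 is a tongue (upper 17 mm only) with a vertical 20 mm hole at x = 55. Point: centre line, half-way up, near its mass centre; +x to the tongue. Home in its foot: axes parallel, underside on the bench, tops level, 2 mm play at the sides, tongue end and shoulder.
- rail_narrow_centre (a point): Narrow rail: loose pale wooden bar along x, 34 mm wide, 34 high, 0.1-0.21 kg. Body x -55 to 33 mm is full height, on the bench; x 33 to 73 is a tongue (upper 17 mm only) with a vertical 14 mm hole at x = 55. Point: centre line, half-way up, near its mass centre; +x to the tongue. Home in its foot: axes parallel, underside on the bench, tops level, 2 mm play at the sides, tongue end and shoulder.
- pin_thick_handle (a point): Thick pin, loose, 0.08 kg, upright in one of the stand's holes: steel shank 17 mm thick, 31 long, last 10 mm tapering to 7; above it a round handle 34 mm thick, 41 high (brass ferrule, dark wood, domed top), its flat underside the shoulder. Point: on the axis, 21 mm above the shoulder, 52 above the nose; z up. Suits the 20 mm hole of wide rail and foot; home, its shoulder is on the rail.
- pin_thin_handle (a point): Thin pin, loose, 0.08 kg, upright in one of the stand's holes: steel shank 11 mm thick, 31 long, last 10 mm tapering to 4.6; above it a round handle 24 mm thick, 41 high (brass ferrule, dark wood, domed top), its flat underside the shoulder. Point: on the axis, 21 mm above the shoulder, 52 above the nose; z up. Suits the 14 mm hole of narrow rail and foot; home, its shoulder is on the rail.
- pin_stand: Pin stand: dark drilled wooden offcut fixed to the bench, 46 (x) x 112 (y) x 34 mm high, with two 20 mm through holes at y = +30 and -30 mm; in each stands one pin, shoulder on the block. Which pin is in which hole varies. Origin: centre of its underside, z up.
Mind the look-alikes: they are no part of the job. Leave any white look-alike of the part that bears pin_thick_handle alone.

How it is judged:
On the way:
1. both rails lie fully home in their own feet (in either order) (x of rail_wide_centre in the frame of foot_wide between -0.063 and -0.047 m and y of rail_wide_centre in the frame of foot_wide between -0.009 and 0.009 m and z of rail_wide_centre in the frame of foot_wide between 0.014 and 0.02 m and angle between the x axis of rail_wide_centre and the x axis of foot_wide, either way round below 0.15 rad and angle between each of rail_wide_centre, rail_narrow_centre's own z axis and vertical below 0.06 rad and x of rail_narrow_centre in the frame of foot_narrow between -0.063 and -0.047 m and y of rail_narrow_centre in the frame of foot_narrow between -0.009 and 0.009 m and z of rail_narrow_centre in the frame of foot_narrow between 0.014 and 0.02 m and angle between the x axis of rail_narrow_centre and the x axis of foot_narrow, either way round below 0.15 rad), for 0.2 s.
At the end, for the whole second after the job is handed in: Each rail lies in its own foot: level to 3 mm, within 8 mm lengthwise and 9 mm sideways of holes in line, square to 0.15 rad. Thick pin in the wide joint, thin pin in the narrow: axis within 5 mm of the foot's hole, upright to 0.1 rad, shoulder down to 3 mm. All at rest (all of step 1 and horizontal distance between pin_thick_handle and foot_wide below 0.005 m and angle between each of pin_thick_handle, pin_thin_handle's own z axis and vertical below 0.1 rad and z of pin_thick_handle in the frame of foot_wide between 0.052 and 0.058 m and horizontal distance between pin_thin_handle and foot_narrow below 0.005 m and z of pin_thin_handle in the frame of foot_narrow between 0.052 and 0.058 m and linear speed of each of rail_wide, rail_narrow, pin_thick, pin_thin below 0.02 m/s); the robot touches nothing.
It also fails if it takes over 96 s, if anything falls off the work surface, if the arm or the gripper's body presses on something with over 40 N, if the wrist force passes 120 N, or if a joint passes its speed limit or range.

ROBOT

A 7-joint arm with a two-finger parallel gripper is mounted at the origin on the work surface; the furniture and walls round the work are solid. World frame = base frame: x ahead of the robot, y to its left, z up, the work surface at z = 0. Lengths are in m, angles in rad, forces in N, time in s.
With the tool pointing down it reaches from about 0.4 to 0.875 m from the base axis. Payload 19.3 kg.
Tool frame: the origin (TCP) lies on the mounting face of the last link; the fingertips stand 173 mm ahead of it and the grasp point (between the pads) lies 155 mm ahead of it (bot.grip_point_offset is the distance from the TCP to the grasp point, in m); z points along the fingers, y is the line along which they close (so a half turn about z gives the same grasp; the last joint's range is limited). The gripper opens to 85 mm and grips with 20 to 120 N. Pads are 22 mm wide; open, the fingers measure 114 mm over their backs; the gripper's body (76 mm by 85 mm) begins 54 mm behind the grasp point. The pads swing forward as they close: fully open they stand 13 mm farther back than shut.
Start: joints at [1.125, 0.521, -0.036, 1.599, 0.021, 1.021, -0.113], TCP at [0.229, -0.581, 0.405] pointing down, gripper open.
Joint ranges: [-2.91, 2.91], [-0.3, 2.13], [-1.5, 1.42], [0.17, 2.43], [-1.26, 4.41], [0.16, 1.93], [-2.52, 2.52]. Speed limits (rad/s): [1.89, 1.89, 2.39, 2.39, 3.01, 3.01, 3.01].

INTERFACE

Orientations are given as [roll, pitch, yaw] about the fixed x, y, z axes, in that order (R = Rz(yaw) Ry(pitch) Rx(roll)).
In Python, from workcell import bot gives the robot as it stands.
- The arm moves only by the tool arm_command, never from a script. Its argument "deltas" is a list of rows, each a list of 3 entries, a list of its own where there are three numbers: the shift along the tool's x, y, z in cm, then the turn, a rotation vector about the tool's x, y, z in rad, then the finger opening in cm, from 0 to 8.54. In form: [[[tx, ty, tz], [rx, ry, rz], claw], ...]. A call has 1 to 20 rows; each row shifts and turns the commanded pose from where the row before left it, along the tool's axes as they then stand; what a row does not reach is not made up. A row lasts 1/10 s, in which the tool goes at most 50 mm and 8.59 degrees, less where a joint would pass 70% of its speed; a pose out of reach is approached as far as the arm can. A call with a gripper value outside its range is refused whole. The fingers move at their own pace and stop on an object; "newtons" is the grip in N (left out, the last holds). Time passes only in rows, so rows that do not move let the fingers close. It gives the time, the measured TCP pose, the force, the opening and the grip force at its end, in the units of the state.
- bot.observe(): the state, without advancing time (a new reading comes with each control period).
- bot.grab_frame(name): name is "scene" or "side" or "wrist"; returns a dict with "frame" (384x512x3 uint8, red, green, blue), "K" (3x3 intrinsics, pixels), "rvec" (rotation vector, rad) and "tvec" (3), from world to camera coordinates, as OpenCV has them; the wrist camera has in their place "T_tool_cam" (4x4, takes a point from camera to tool coordinates, whose origin is the TCP and whose axes are the flange's). Camera axes: x right, y down, z forward; pixel columns grow to the right and rows downward; lengths in m; the calibration is good to about 2 mm. A picture is of the moment at which its call begins: read the wrist's pose just before it. There is no depth.
- bot.job_done(): hands the job in; it is judged then, once.
Trained networks look in a picture, given as the dict that the camera call returned (one of the last four; its "shot" number tells which), for a name from the list of things; names that differ only in an ending like _2 or _b are one class to them, and where a whole thing is asked for, a point or a joint stands for the part that bears it (a point fixed in the world has none). Each returns a list of dicts, best first, with "p" (0 to 1); they miss things now and then, are a little off and sometimes report something else, mostly with a low value. They report only what shows in the picture. A call takes as long as a camera call. They do not tell look-alikes from the thing itself.
- bot.find_in(name, picture): "rect" ([left, top, width, height] in pixels, round what is visible of it).
- bot.mark_of(name, picture): "at" ([column, row] in pixels: a listed point, or the origin of a listed thing).
The state is a dict: "clock": time; "qpos": joint angles; "qd": joint speeds; "joint_efforts": joint torques, N m; "position": TCP position; "tool_rot": TCP orientation; "force": force on the tool from outside, world axes, zero at the start; "moment": the same for the moment, N m; "grip_width": finger opening in m; "finger_force": force on a finger pad.
Only numpy, scipy, OpenCV 4.12 (cv2) and the standard library are available. Lean on these libraries where they do the work, as an engineer would, in place of code of your own. Each camera call takes 0.05 s, during which the arm holds its last target. There are 200 camera calls.

## Working session

There is one attempt and no reset: what is moved stays moved. The work goes in short steps, Python scripts to look and compute and a tool call to move; the robot and the scene stay as the last step left them, time stands still between calls to the robot, and variables do not carry over. Pictures are saved under pics/ and viewed, at most 14 in all, crops included, and the job is handed in when it is done.

Besides the shell and the picture viewer there is one more tool, called by a JSON object that holds its "method" and its "body". arm_command: Moves the arm, as the interface text tells. Its arguments: {"type":"object","properties":{"deltas":{"type":"array","items":{"type":"array"}},"newtons":{"type":"number"}},"required":["deltas"]}

```bash
mkdir -p pics; cat > h.py <<'E'
import numpy as np, cv2
from scipy.spatial.transform import Rotation as R
from workcell import bot
def grab(n):
    s=bot.observe(); f=bot.grab_frame(n)
    if 'rvec' in f:
        Rm=cv2.Rodrigues(np.array(f['rvec'],float))[0]; t=np.array(f['tvec'],float).ravel()
        Rwc=Rm.T; o=-Rm.T@t
    else:
        T=np.array(f['T_tool_cam']); Rt=R.from_euler('xyz',s['tool_rot']).as_matrix()
        Rwc=Rt@T[:3,:3]; o=np.array(s['position'])+Rt@T[:3,3]
    return f,Rwc,o
def ray(px,f,Rwc,o,z):
    d=Rwc@np.linalg.inv(np.array(f['K']))@np.array([px[0],px[1],1.]); return o+d*(z-o[2])/d[2]
def proj(P,f,Rwc,o):
    c=Rwc.T@(np.array(P)-o); q=np.array(f['K'])@c; return q[:2]/q[2]
def save(f,n): cv2.imwrite('pics/'+n,cv2.cvtColor(f['frame'],cv2.COLOR_RGB2BGR))
Z=dict(foot_wide=0,foot_narrow=0,rail_wide_centre=.017,rail_narrow_centre=.017,pin_thick_handle=.055,pin_thin_handle=.055,pin_stand=0)
E
python3 - <<'E'
from h import *
print(bot.observe())
for c in ['scene','side','wrist']:
    g=grab(c); save(g[0],c+'0.png'); print(c,g[2].round(3))
    for n,z in Z.items():
        for m in bot.mark_of(n,g[0])[:4]: print(n,round(m['p'],2),np.round(m['at'],1),ray(m['at'],*g,z).round(4))
E
```

```text
{'clock': 0.0, 'qpos': array([ 1.12480447,  0.52201737, -0.03633853,  1.59999981,  0.02118289,
        1.02109646, -0.11278481]), 'qd': array([ 0.00091419, -0.0001524 , -0.00153102, -0.00079798, -0.0008815 ,
       -0.00214903,  0.00095098]), 'joint_efforts': array([ 5.07363748e-04, -9.27119064e+01,  1.97984509e+00, -3.69944322e+01,
        1.77132612e-02,  8.25872499e-03, -1.27956368e-04]), 'position': array([ 0.22931564, -0.58126165,  0.40412633]), 'tool_rot': array([-3.14045753e+00,  6.09742192e-05,  3.75797666e-01]), 'force': array([-0.16028939,  0.31611185,  0.57936174]), 'moment': array([-0.03761827, -0.01465478,  0.0171475 ]), 'finger_force': 0.0, 'grip_width': 0.0851906340832903}
scene [-0.277  0.658  0.568]
foot_wide 0.78 [155.3 254.6] [0.4971 0.3282 0.    ]
rail_wide_centre 0.98 [315.9 196.1] [ 0.4284 -0.1958  0.017 ]
rail_narrow_centre 0.56 [343.9 183.7] [ 0.4284 -0.3392  0.017 ]
pin_thick_handle 0.73 [292.2 200.4] [ 0.4064 -0.0639  0.055 ]
pin_thick_handle 0.63 [265.7 193.6] [ 0.4896 -0.0354  0.055 ]
pin_thick_handle 0.47 [271.2 212.4] [0.394  0.0302 0.055 ]
pin_thick_handle 0.16 [246.4 202.3] [0.4841 0.0437 0.055 ]
pin_thin_handle 0.68 [245.5 201.8] [0.4882 0.0437 0.055 ]
pin_stand 0.89 [255.2 212.2] [ 0.4985 -0.0014  0.    ]
side [0.023 1.045 0.692]
foot_wide 0.81 [178.8 271.8] [0.4925 0.3349 0.    ]
foot_narrow 0.62 [214.6 233.1] [0.4866 0.1557 0.    ]
rail_wide_centre 0.69 [275.9 177. ] [ 0.435  -0.1918  0.017 ]
rail_narrow_centre 0.84 [295.3 159.1] [ 0.4183 -0.3502  0.017 ]
pin_thick_handle 0.62 [245.3 190.8] [ 0.4643 -0.0033  0.055 ]
pin_thick_handle 0.61 [262.  198.6] [0.4032 0.0192 0.055 ]
pin_thick_handle 0.56 [277.4 187.4] [ 0.3852 -0.0608  0.055 ]
pin_thick_handle 0.39 [276.4 176.7] [ 0.4111 -0.1247  0.055 ]
pin_thin_handle 0.64 [233.  193.5] [0.4906 0.0257 0.055 ]
pin_stand 0.67 [239.8 208.6] [0.475  0.0121 0.    ]
wrist [ 0.302 -0.552  0.374]
```

View pics/scene0.png

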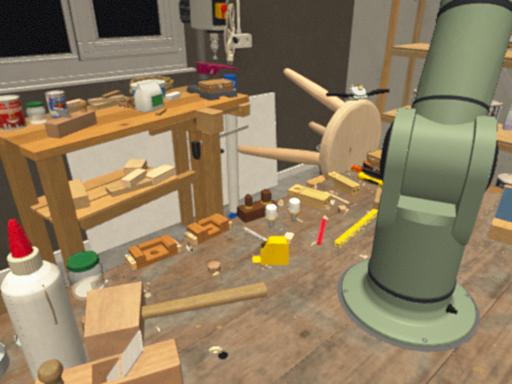

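View pics/side0.png

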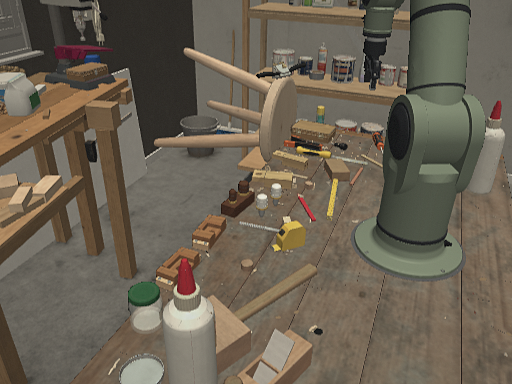

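```bash
python3 -c "
from h import *
f=bot.grab_frame('wrist');print(f['T_tool_cam'],f['K'])"
```

```text
[[ 8.09210018e-04 -9.52859288e-01 -3.03411475e-01  7.82262224e-02]
 [ 9.99999669e-01  7.96491972e-04  1.65666038e-04 -9.25432873e-04]
 [ 8.38083810e-05 -3.03411509e-01  9.52859617e-01  3.06801532e-02]
 [ 0.00000000e+00  0.00000000e+00  0.00000000e+00  1.00000000e+00]] [[276.49282153   0.         257.70218351]
 [  0.         276.49282153 193.89616891]
 [  0.           0.           1.        ]]
```

The scene shows both feet at left (about 152,250 and 207,228), the dark stand at 257,208 with white look-alike pins at 271,212 and 294,205. The rails lie at about 313,193 and 343,182. Next I'll bring the wrist camera over the rails.

```bash
cat >> h.py <<'E'
def plan(P,yaw,n=None,tilt=None,flipok=False):
    s=bot.observe(); p=np.array(s['position']); R0=R.from_euler('xyz',s['tool_rot'])
    c=[R.from_euler('xyz',[np.pi,0,y]) for y in ([yaw,yaw+np.pi] if flipok else [yaw])]
    Rt=min(c,key=lambda q:(R0.inv()*q).magnitude())
    rv=(R0.inv()*Rt).as_rotvec(); D=np.array(P)-p
    if n is None: n=int(max(1,np.ceil(np.linalg.norm(D)/.04),np.ceil(np.linalg.norm(rv)/.11)))
    A=sum((R0*R.from_rotvec(rv*k/n)).as_matrix() for k in range(n))
    t=np.linalg.solve(A,D)*100
    print('rows',n,'t',t.round(3).tolist(),'r',(rv/n).round(4).tolist(),'| total',(t*n).round(2).tolist(),rv.round(3).tolist(),'at',p.round(4),np.round(s['tool_rot'],3),'t=%.1f'%s['clock'])
E
python3 - <<'E'
from h import *
plan([.42,-.24,.42],1.1)
E
```

```text
rows 10 t [3.74, -1.407, -0.153] r [-0.0, -0.0, -0.0724] | total [37.4, -14.07, -1.53] [-0.0, -0.0, -0.724] at [ 0.2294 -0.5814  0.4047] [-3.142  0.     0.376] t=1.2
```

{"method": "arm_command", "body": {"deltas": [[[3.74,-1.41,-0.15],[0,0,-0.0724],8.5],[[3.74,-1.41,-0.15],[0,0,-0.0724],8.5],[[3.74,-1.41,-0.15],[0,0,-0.0724],8.5],[[3.74,-1.41,-0.15],[0,0,-0.0724],8.5],[[3.74,-1.41,-0.15],[0,0,-0.0724],8.5],[[3.74,-1.41,-0.15],[0,0,-0.0724],8.5],[[3.74,-1.41,-0.15],[0,0,-0.0724],8.5],[[3.74,-1.41,-0.15],[0,0,-0.0724],8.5],[[3.74,-1.41,-0.15],[0,0,-0.0724],8.5],[[3.74,-1.41,-0.15],[0,0,-0.0724],8.5],[[0,0,0],[0,0,0],8.5],[[0,0,0],[0,0,0],8.5]]}}

```text
clock: 2.45
position: [0.42, -0.2393, 0.42]
tool_rot: [3.141, 0.0, 1.101]
force: [-0.3, -0.2, 0.1]
grip_width: 0.085
finger_force: 0.0
```

```bash
python3 - <<'E'
from h import *
g=grab('wrist'); save(g[0],'w1.png'); print(bot.observe()['position'],bot.observe()['tool_rot'],g[2])
for n in ['rail_wide_centre','rail_narrow_centre','pin_stand','pin_thick_handle','pin_thin_handle']:
    for m in bot.mark_of(n,g[0])[:4]: print(n,round(m['p'],2),np.round(m['at'],1),ray(m['at'],*g,Z[n]).round(4))
plan([.42,.22,.42],2.0)
E
```

```text
[ 0.41976599 -0.24014955  0.41983437] [3.14127420e+00 3.45676916e-04 1.09919404e+00] [ 0.45541471 -0.16903633  0.38927944]
rail_wide_centre 0.81 [244.3 121.2] [ 0.4313 -0.1782  0.017 ]
rail_narrow_centre 0.9 [290.4 219.7] [ 0.4266 -0.3316  0.017 ]
pin_thick_handle 0.82 [148.1  32.2] [ 0.3849 -0.0492  0.055 ]
rows 12 t [3.963, -0.232, -0.003] r [-0.0, -0.0, -0.0751] | total [47.55, -2.78, -0.04] [-0.0, -0.0, -0.902] at [ 0.4196 -0.2405  0.4196] [-3.141  0.     1.098] t=2.8
```

View pics/w1.png

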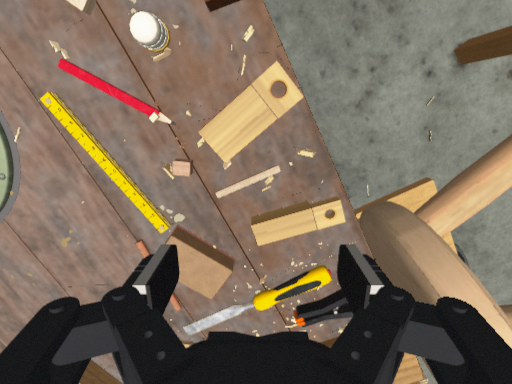

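The wrist view shows the wide rail with its hole at (279,89) and the narrow rail with its hole at (329,213). The stool leg and seat lie near the narrow rail's tongue side. Next I'll look over the feet and the stand.

{"method": "arm_command", "body": {"deltas": [[[3.96,-0.23,0],[0,0,-0.075],8.5],[[3.96,-0.23,0],[0,0,-0.075],8.5],[[3.96,-0.23,0],[0,0,-0.075],8.5],[[3.96,-0.23,0],[0,0,-0.075],8.5],[[3.96,-0.23,0],[0,0,-0.075],8.5],[[3.96,-0.23,0],[0,0,-0.075],8.5],[[3.96,-0.23,0],[0,0,-0.075],8.5],[[3.96,-0.23,0],[0,0,-0.075],8.5],[[3.96,-0.23,0],[0,0,-0.075],8.5],[[3.96,-0.23,0],[0,0,-0.075],8.5],[[3.96,-0.23,0],[0,0,-0.075],8.5],[[3.96,-0.23,0],[0,0,-0.075],8.5],[[0,0,0],[0,0,0],8.5],[[0,0,0],[0,0,0],8.5]]}}

```text
clock: 4.15
position: [0.4201, 0.2206, 0.4196]
tool_rot: [-3.141, -0.0, 2.0]
force: [-0.1, -0.3, -0.4]
grip_width: 0.0852
finger_force: 0.0
```

```bash
python3 - <<'E'
from h import *
g=grab('wrist'); save(g[0],'w2.png'); print(bot.observe()['position'],bot.observe()['tool_rot'],g[2])
import pickle; pickle.dump((dict(K=g[0]['K']),g[1],g[2]),open('g2.pkl','wb'))
for n in ['foot_wide','foot_narrow','pin_stand','pin_thick_handle','pin_thin_handle']:
    for m in bot.mark_of(n,g[0])[:4]: print(n,round(m['p'],2),np.round(m['at'],1),ray(m['at'],*g,Z[n]).round(4))
cv2.imwrite('pics/w2b.png',cv2.resize(cv2.cvtColor(g[0]['frame'],cv2.COLOR_RGB2BGR),(800,600),interpolation=cv2.INTER_CUBIC))
E
```

```text
[0.42042852 0.219904   0.41955161] [-3.14126609e+00  1.77824714e-04  1.99868655e+00] [0.38798165 0.29227989 0.38889921]
foot_wide 0.91 [337.8 106.6] [0.4857 0.3363 0.    ]
foot_wide 0.54 [283.3 207.6] [0.4832 0.1763 0.    ]
foot_wide 0.46 [239.4 292.8] [0.4838 0.01   0.    ]
foot_narrow 0.62 [283.7 209.1] [0.4849 0.1744 0.    ]
pin_stand 0.89 [239.1 290. ] [0.4811 0.0149 0.    ]
pin_thick_handle 0.91 [190.4 287.3] [0.4033 0.0294 0.055 ]
pin_thick_handle 0.81 [224.5 329.9] [ 0.4762 -0.0199  0.055 ]
pin_thick_handle 0.5 [163.6 321.7] [ 0.3882 -0.0437  0.055 ]
pin_thin_handle 0.6 [245.  304.7] [0.4858 0.0346 0.055 ]
```

View pics/w2b.png

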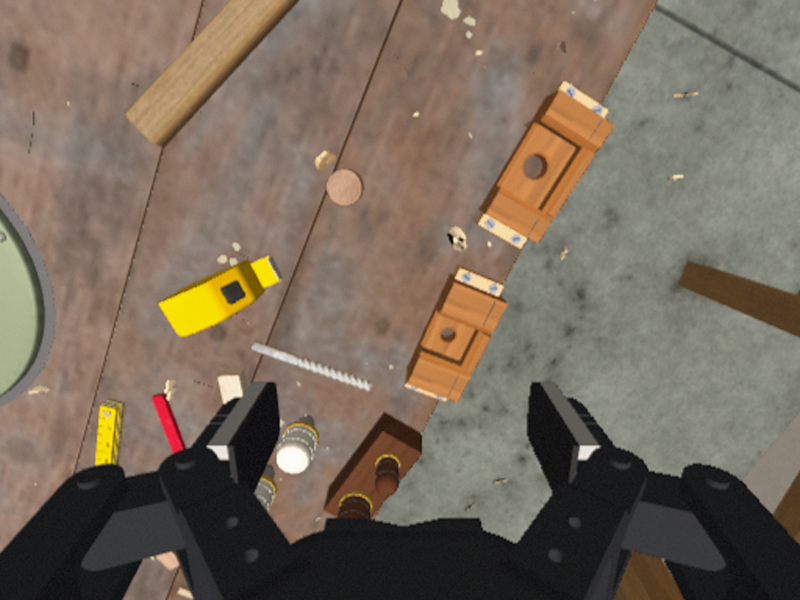

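The view (800x600) shows the wide foot's hole at (535,166) and the narrow foot's hole at (448,335). On the stand, the thick pin is at (353,505) and the thin pin at (388,470). I'll take one closer look at the feet for exact poses.

```bash
python3 - <<'E'
from h import *
plan([.50,.21,.33],2.0)
E
```

```text
rows 4 t [-1.045, 1.708, 2.242] r [-0.0, 0.0, -0.0005] | total [-4.18, 6.83, 8.97] [-0.0, 0.0, -0.002] at [0.4205 0.2197 0.4197] [-3.142  0.     1.998] t=4.5
```

{"method": "arm_command", "body": {"deltas": [[[-1.05,1.71,2.24],[0,0,0],8.5],[[-1.05,1.71,2.24],[0,0,0],8.5],[[-1.05,1.71,2.24],[0,0,0],8.5],[[-1.05,1.71,2.24],[0,0,0],8.5],[[0,0,0],[0,0,0],8.5],[[0,0,0],[0,0,0],8.5]]}}

```text
clock: 5.05
position: [0.4997, 0.2104, 0.3298]
tool_rot: [-3.141, -0.001, 1.999]
force: [-0.9, -0.1, 0.6]
grip_width: 0.085
finger_force: 0.0
```

```bash
cat >> h.py <<'E'
from scipy.optimize import minimize
def seg(a,b,n=40): return np.linspace(a,b,n)
def circ(x,y,r,z,n=60):
    a=np.linspace(0,2*np.pi,n); return np.c_[x+r*np.cos(a),y+r*np.sin(a),0*a+z]
def foot_model(w,hole):
    h=w/2; S=[]
    def pl(z,pts): 
        for a,b in zip(pts[:-1],pts[1:]): S.append(seg(np.r_[a,z],np.r_[b,z]))
    pl(34,[(-20,-h-5),(-20,-52),(31,-52),(31,52),(-20,52),(-20,h+5)])
    pl(34,[(-20,-h-5),(25,-h-5),(25,h+5),(-20,h+5)])
    pl(29,[(-20,-h),(20,-h),(20,h),(-20,h)])
    pl(17,[(-20,-h),(20,-h),(20,h),(-20,h),(-20,-h)])
    S.append(circ(0,0,hole/2,17)); return np.vstack(S)/1000
def rail_model(w,hole,top=34):
    h=w/2; P=[(-55,-h),(73,-h),(73,h),(-55,h),(-55,-h)]
    S=[seg(np.r_[a,top],np.r_[b,top],60) for a,b in zip(P[:-1],P[1:])]+[seg([33,-h,top],[33,h,top]),circ(55,0,hole/2,top)]
    return np.vstack(S)/1000
def place(M,q):
    return np.c_[M[:,:2]@np.array([[np.cos(q[2]),np.sin(q[2])],[-np.sin(q[2]),np.cos(q[2])]])+q[:2],M[:,2]]
def projn(P,f,Rwc,o):
    c=(P-o)@Rwc; q=c@np.array(f['K']).T; return q[:,:2]/q[:,2:]
def fit(M,q0,g,dz=0,sx=.012,sa=.25,cap=8):
    e=cv2.Canny(cv2.GaussianBlur(g[0]['frame'],(3,3),0),40,110)
    D=np.minimum(cv2.distanceTransform(255-e,cv2.DIST_L2,5),cap).astype(np.float32)
    def c(q):
        u=projn(place(M,q)+[0,0,dz],*g).astype(np.float32)
        return cv2.remap(D,u[:,:1],u[:,1:],cv2.INTER_LINEAR,borderValue=cap).mean()
    best=None; rng=np.random.default_rng(0)
    C=np.array(q0)+rng.uniform(-1,1,(1500,3))*[sx,sx,sa]
    C=sorted(C,key=c)[:12]
    rs=[minimize(c,q,method='Nelder-Mead',options=dict(initial_simplex=np.array([q,q+[.003,0,0],q+[0,.003,0],q+[0,0,.04]]),xatol=1e-5,fatol=1e-4)) for q in C]
    r=min(rs,key=lambda r:r.fun); return r.x,r.fun
def draw(im,M,q,g):
    for u in projn(place(M,q),*g): cv2.circle(im,tuple(int(v) for v in u*2),1,(0,0,255),-1)
FW=foot_model(56,20);FN=foot_model(38,14);RW=rail_model(52,20);RN=rail_model(34,14)
def big(g): return cv2.resize(cv2.cvtColor(g[0]['frame'],cv2.COLOR_RGB2BGR),None,fx=2,fy=2)
E
python3 - <<'E'
from h import *
g=grab('wrist'); print(bot.observe()['position'],bot.observe()['tool_rot']); im=big(g)
for n,M in [('foot_wide',FW),('foot_narrow',FN)]:
    m=[m for m in bot.mark_of(n,g[0]) if m['at'][1]<(150 if n=='foot_wide' else 999)][:2]; print([(a['p'],a['at']) for a in m])
    p=ray(m[0]['at'],*g,0)
    q,c=fit(M,[p[0],p[1],0.],g,sa=.5); print(n,p.round(4),q.round(4),round(c,2)); draw(im,M,q,g)
cv2.imwrite('pics/f3.png',im[:560,200:1000])
E
```

```text
[0.4995494  0.21066839 0.33046193] [ 3.14157201e+00 -2.76414359e-04  1.99957502e+00]
[]Traceback (most recent call last):
  File "<stdin>", line 5, in <module>
IndexError: list index out of range
```

```bash
python3 - <<'E'
from h import *
g=grab('wrist'); im=big(g)
for n,M,p in [('foot_wide',FW,(.487,.336)),('foot_narrow',FN,(.486,.172))]:
    q,c=fit(M,[*p,0.],g,sa=.4); print(n,q.round(4),round(c,2)); draw(im,M,q,g)
cv2.imwrite('pics/f3.png',im[:560,200:1000])
E
```

```text
foot_wide [ 0.4871  0.337  -0.0752] 1.94
foot_narrow [0.488  0.1736 0.037 ] 1.14
```

View pics/f3.png

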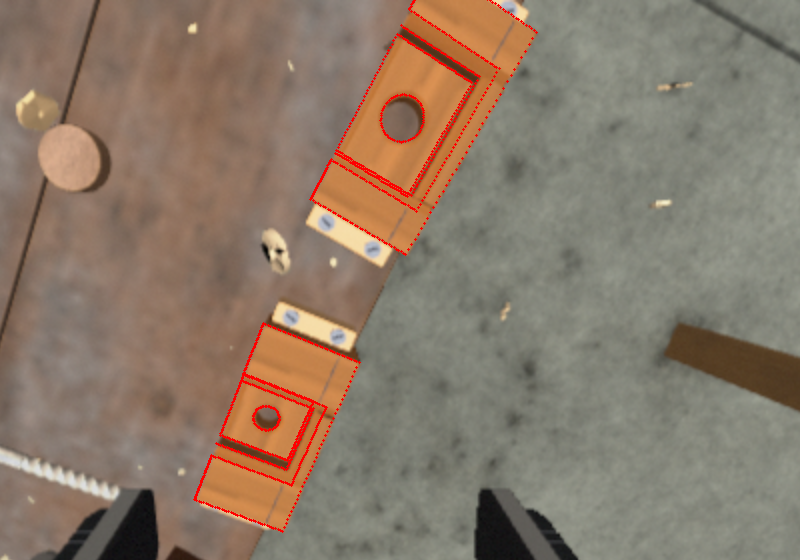

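The model outlines coincide with both feet: the wide foot is at (0.487,0.337) with yaw -0.075, and the narrow foot is at (0.488,0.174) with yaw 0.037. Now I'll fit the rails in the earlier image.

```bash
python3 - <<'E'
from h import *
f,_,_=grab('wrist'); T=np.array(f['T_tool_cam'])
Rt=R.from_euler('xyz',[3.14127,.000346,1.09919]).as_matrix(); p=np.array([.41977,-.24015,.41983])
fr=cv2.cvtColor(cv2.imread('pics/w1.png'),cv2.COLOR_BGR2RGB)
g=(dict(frame=fr,K=f['K']),Rt@T[:3,:3],p+Rt@T[:3,3])
print(ray((279,89),*g,.034),ray((329,213),*g,.034))
for n,M,p,h in [('w',RW,(.431,-.178),(279,89)),('n',RN,(.4266,-.3316),(329,213))]:
    d=ray(h,*g,.034)[:2]-p
    q,c=fit(M,[*p,np.arctan2(d[1],d[0])],g); print(n,q.round(4),round(c,2))
    t=q
    if n=='w':
        plan([q[0],q[1],.30],q[2]+np.pi)
    else: print(t)
print(bot.observe()['qpos'].round(2))
E
```

```text
[ 0.48764841 -0.16496777  0.034     ] [ 0.47980935 -0.34053932  0.034     ]
w [ 0.4336 -0.177   0.2297] 0.24
rows 13 t [-1.093, -3.087, 0.237] r [0.0001, 0.0001, -0.1055] | total [-14.21, -40.13, 3.08] [0.001, 0.001, -1.371] at [0.4995 0.2108 0.331 ] [3.14 0.   2.  ] t=5.2
n [ 0.4263 -0.3333 -0.1656] 0.35
[ 0.42631194 -0.33329727 -0.16560149]
[-0.06  0.55 -0.62  1.87  0.41  0.86 -0.45]
```

```bash
python3 - <<'E'
from h import *
A=grab('scene');B=grab('side')
def tri(a,b):
    d1=A[1]@np.linalg.inv(A[0]['K'])@np.r_[a,1];d2=B[1]@np.linalg.inv(B[0]['K'])@np.r_[b,1]
    s=np.linalg.lstsq(np.c_[d1,-d2],B[2]-A[2],rcond=None)[0]; return (A[2]+s[0]*d1).round(3),(B[2]+s[1]*d2).round(3)
print(tri((350,137),(280,117)),tri((335,178),(268,158)), tri((368,98),(290,78)), tri((242,150),(158,142)))
plan([.4336,-.177,.29],.2297)
E
```

```text
(array([ 0.526, -0.483,  0.128]), array([ 0.525, -0.478,  0.116])) (array([ 0.563, -0.467, -0.044]), array([ 0.562, -0.462, -0.054])) (array([ 0.515, -0.551,  0.263]), array([ 0.516, -0.547,  0.248])) (array([ 0.988, -0.343, -0.017]), array([ 0.988, -0.344, -0.014]))
rows 17 t [-2.572, 0.617, 0.24] r [0.0001, -0.0, 0.1041] | total [-43.72, 10.48, 4.09] [0.001, -0.001, 1.77] at [0.4996 0.2107 0.3308] [3.141 0.    2.   ] t=5.3
```

{"method": "arm_command", "body": {"deltas": [[[-2.57,0.62,0.24],[0,0,0.1041],8.5],[[-2.57,0.62,0.24],[0,0,0.1041],8.5],[[-2.57,0.62,0.24],[0,0,0.1041],8.5],[[-2.57,0.62,0.24],[0,0,0.1041],8.5],[[-2.57,0.62,0.24],[0,0,0.1041],8.5],[[-2.57,0.62,0.24],[0,0,0.1041],8.5],[[-2.57,0.62,0.24],[0,0,0.1041],8.5],[[-2.57,0.62,0.24],[0,0,0.1041],8.5],[[-2.57,0.62,0.24],[0,0,0.1041],8.5],[[-2.57,0.62,0.24],[0,0,0.1041],8.5],[[-2.57,0.62,0.24],[0,0,0.1041],8.5],[[-2.57,0.62,0.24],[0,0,0.1041],8.5],[[-2.57,0.62,0.24],[0,0,0.1041],8.5],[[-2.57,0.62,0.24],[0,0,0.1041],8.5],[[-2.57,0.62,0.24],[0,0,0.1041],8.5],[[-2.57,0.62,0.24],[0,0,0.1041],8.5],[[-2.57,0.62,0.24],[0,0,0.1041],8.5],[[0,0,0],[0,0,0],8.5]]}}

```text
clock: 7.15
position: [0.4319, -0.1787, 0.2895]
tool_rot: [3.141, 0.002, 0.223]
force: [0.6, 1.4, -0.2]
grip_width: 0.085
finger_force: 0.0
```

```bash
python3 - <<'E'
from h import *
print(bot.observe()['qpos'].round(2))
plan([.4336,-.177,.177],.2297)
f=grab('wrist')[0]; T=np.array(f['T_tool_cam'])
Rt=R.from_euler('xyz',[3.14127,.000346,1.09919]).as_matrix(); p=np.array([.41977,-.24015,.41983])
g=(f,Rt@T[:3,:3],p+Rt@T[:3,3])
for z in (.05,.15,.25):print(z,[ray(u,*g,z).round(3) for u in [(360,205),(372,250),(400,203),(440,228),(430,320)]])
E
```

```text
[ 0.36  0.46 -0.13  2.1   0.1   0.59 -1.18]
rows 3 t [0.07, -0.043, 3.749] r [0.0001, 0.0005, -0.0021] | total [0.21, -0.13, 11.25] [0.0, 0.002, -0.006] at [ 0.4319 -0.1787  0.2895] [3.141e+00 2.000e-03 2.230e-01] t=7.2
0.05 [array([ 0.517, -0.341,  0.05 ]), array([ 0.509, -0.41 ,  0.05 ]), array([ 0.565, -0.362,  0.05 ]), array([ 0.601, -0.42 ,  0.05 ]), array([ 0.546, -0.562,  0.05 ])]
0.15 [array([ 0.499, -0.29 ,  0.15 ]), array([ 0.493, -0.339,  0.15 ]), array([ 0.532, -0.305,  0.15 ]), array([ 0.558, -0.346,  0.15 ]), array([ 0.519, -0.446,  0.15 ])]
0.25 [array([ 0.48, -0.24,  0.25]), array([ 0.477, -0.269,  0.25 ]), array([ 0.5  , -0.249,  0.25 ]), array([ 0.515, -0.273,  0.25 ]), array([ 0.492, -0.331,  0.25 ])]
```

{"method": "arm_command", "body": {"deltas": [[[0,0,0],[0,0,-0.149],8.5],[[0,0,0],[0,0,-0.149],8.5],[[0,0,0],[0,0,-0.149],8.5],[[0,0,0],[0,0,-0.149],8.5],[[0,0,0],[0,0,-0.149],8.5],[[0,0,0],[0,0,-0.149],8.5],[[0,0,0],[0,0,-0.149],8.5],[[0,0,0],[0,0,-0.149],8.5],[[0,0,0],[0,0,-0.149],8.5],[[0,0,0],[0,0,-0.149],8.5],[[0,0,0],[0,0,-0.149],8.5],[[0,0,0],[0,0,-0.149],8.5],[[0,0,0],[0,0,-0.149],8.5],[[0,0,0],[0,0,-0.149],8.5],[[0,0,0],[0,0,-0.149],8.5],[[0,0,0],[0,0,-0.149],8.5],[[0,0,0],[0,0,-0.149],8.5],[[0,0,0],[0,0,-0.149],8.5],[[0,0,0],[0,0,-0.149],8.5],[[0,0,0],[0,0,-0.149],8.5]]}}

```text
clock: 9.2
position: [0.4351, -0.1766, 0.2898]
tool_rot: [-3.141, 0.001, -3.065]
force: [0.1, 0.6, 0.5]
grip_width: 0.085
finger_force: 0.0
```

```bash
python3 - <<'E'
from h import *
print(bot.observe()['qpos'].round(2))
g=grab('wrist'); q,c=fit(RW,[.4336,-.177,.23],g,sx=.006,sa=.1); print(q.round(4),c)
plan([q[0],q[1],.24],q[2]+np.pi,n=3)
E
```

```text
[ 0.93  0.6  -0.9   2.07  0.68  0.79  1.27]
[ 0.4329 -0.1754  0.2273] 0.4688321352005005
rows 3 t [0.066, 0.054, 1.655] r [-0.0001, 0.0004, -0.0471] | total [0.2, 0.16, 4.97] [-0.0, 0.001, -0.141] at [ 0.435  -0.1767  0.2897] [-3.141e+00  1.000e-03 -3.056e+00] t=9.2
```

{"method": "arm_command", "body": {"deltas": [[[0.07,0.05,1.65],[0,0,-0.047],8.5],[[0.07,0.05,1.65],[0,0,-0.047],8.5],[[0.07,0.05,1.65],[0,0,-0.047],8.5],[[0,0,2.5],[0,0,0],8.5],[[0,0,2.5],[0,0,0],8.5],[[0,0,1.4],[0,0,0],8.5],[[0,0,0],[0,0,0],8.5],[[0,0,0],[0,0,0],4],[[0,0,0],[0,0,0],4],[[0,0,0],[0,0,0],4],[[0,0,0],[0,0,0],4],[[0,0,0],[0,0,0],4],[[0,0,0],[0,0,0],4]], "newtons": 40}}

```text
clock: 10.55
position: [0.4325, -0.1759, 0.1769]
tool_rot: [-3.14, 0.001, -2.932]
force: [-1.5, 1.3, 9.6]
grip_width: 0.0516
finger_force: 40.3
```

```bash
cat >> h.py <<'E'
def st():
    s=bot.observe(); print('t=%.2f'%s['clock'],np.round(s['position'],4),np.round(s['tool_rot'],3),'F',np.round(s['force'],1),'w %.4f ff %.1f'%(s['grip_width'],s['finger_force']))
    return s
HOME=dict(w=(.4871-.055*np.cos(-.0752),.337-.055*np.sin(-.0752),-.0752),n=(.488-.055*np.cos(.037),.1736-.055*np.sin(.037),.037))
E
python3 -c "
from h import *
st();print(HOME)"
```

```text
t=10.55 [ 0.4325 -0.1759  0.1769] [-3.140e+00  1.000e-03 -2.932e+00] F [-1.5  1.3  9.6] w 0.0516 ff 40.3
{'w': (np.float64(0.4322554403275108), np.float64(0.3411321028945043), -0.0752), 'n': (np.float64(0.4330376432052437), np.float64(0.17156546428738506), 0.037)}
```

```bash
cat >> h.py <<'E'
def path(wps):
    """wps: list of (P,yaw,n): rows chained from the measured pose"""
    s=bot.observe(); p=np.array(s['position']); R0=R.from_euler('xyz',s['tool_rot'])
    for P,yaw,n in wps:
        Rt=R.from_euler('xyz',[np.pi,0,yaw]); rv=(R0.inv()*Rt).as_rotvec()
        A=sum((R0*R.from_rotvec(rv*k/n)).as_matrix() for k in range(n)); t=np.linalg.solve(A,np.array(P)-p)*100
        print(n,'x',t.round(2).tolist(),(rv/n).round(3).tolist()); p=np.array(P); R0=Rt
E
python3 - <<'E'
from h import *
x,y,a=HOME['w']
path([([.4325,-.1759,.28],-2.932,3),([x,y,.28],a+np.pi-2*np.pi*0,15)])
E
```

```text
3 x [-0.0, -0.0, -3.44] [-0.0, 0.0, -0.0]
15 x [-0.26, 3.45, 0.0] [-0.0, -0.0, 0.019]
```

{"method": "arm_command", "body": {"deltas": [[[0,0,-3.44],[0,0,0],4],[[0,0,-3.44],[0,0,0],4],[[0,0,-3.44],[0,0,0],4],[[-0.26,3.45,0],[0,0,0.019],4],[[-0.26,3.45,0],[0,0,0.019],4],[[-0.26,3.45,0],[0,0,0.019],4],[[-0.26,3.45,0],[0,0,0.019],4],[[-0.26,3.45,0],[0,0,0.019],4],[[-0.26,3.45,0],[0,0,0.019],4],[[-0.26,3.45,0],[0,0,0.019],4],[[-0.26,3.45,0],[0,0,0.019],4],[[-0.26,3.45,0],[0,0,0.019],4],[[-0.26,3.45,0],[0,0,0.019],4],[[-0.26,3.45,0],[0,0,0.019],4],[[-0.26,3.45,0],[0,0,0.019],4],[[-0.26,3.45,0],[0,0,0.019],4],[[-0.26,3.45,0],[0,0,0.019],4],[[-0.26,3.45,0],[0,0,0.019],4],[[0,0,0],[0,0,0],4],[[0,0,0],[0,0,0],4]]}}

```text
clock: 12.55
position: [0.4311, 0.3417, 0.2793]
tool_rot: [3.141, -0.0, 3.067]
force: [-0.6, -0.9, -3.3]
grip_width: 0.0515
finger_force: 44.2
```

```bash
python3 - <<'E'
from h import *
s=st(); g=grab('wrist'); p=s['position']; a=s['tool_rot'][2]-np.pi
M=RW.copy(); M[:,2]=p[2]-.177+.034
q,c=fit(M,[p[0],p[1],a],g,sx=.008,sa=.12); print('rail',q.round(4),c)
im=big(g); draw(im,M,q,g); draw(im,FW,(.4871,.337,-.0752),g); cv2.imwrite('pics/h1.png',cv2.resize(im,(800,600)))
E
```

```text
t=12.55 [0.4311 0.3417 0.2793] [ 3.141 -0.     3.067] F [-0.6 -0.9 -3.3] w 0.0515 ff 44.2
rail [ 0.4312  0.3431 -0.059 ] 4.100828647613525
```

View pics/h1.png

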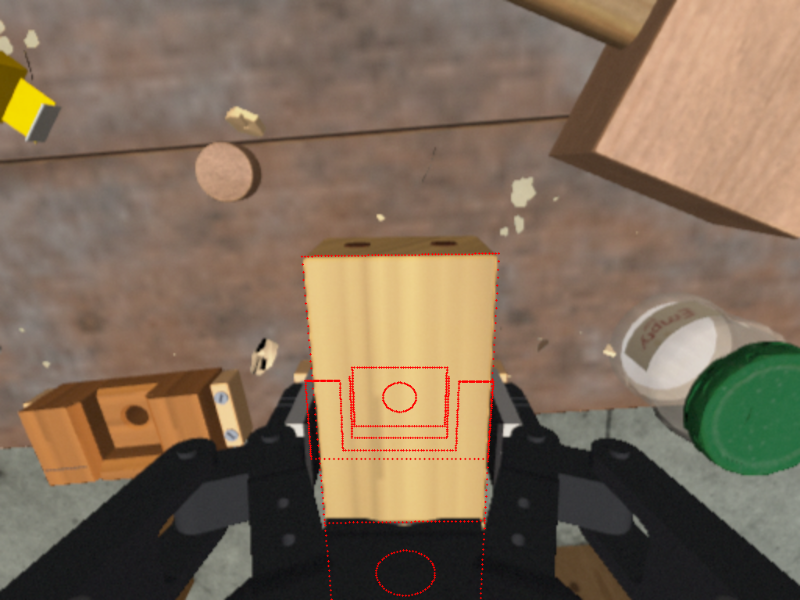

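The rail in hand fits its outline, with its rear edge at row 255, and is centred over the foot. I'll lower it.

{"method": "arm_command", "body": {"deltas": [[[0,-0.06,2.5],[0,0,0],4],[[0,-0.06,2.5],[0,0,0],4],[[-0.04,0,2.2],[0,0,0],4],[[0,0,0.8],[0,0,0],4],[[0,0,0.7],[0,0,0],4],[[0,0,0.6],[0,0,0],4],[[0,0,0.4],[0,0,0],4],[[0,0,0],[0,0,0],4]]}}

```text
clock: 13.4
position: [0.4318, 0.3401, 0.182]
tool_rot: [3.142, 0.0, 3.066]
force: [1.0, 0.1, -1.1]
grip_width: 0.0514
finger_force: 44.2
```

```bash
python3 - <<'E'
from h import *
s=st()
E
```

```text
t=13.40 [0.4318 0.3401 0.182 ] [3.142 0.    3.066] F [ 1.   0.1 -1.1] w 0.0514 ff 44.2
```

{"method": "arm_command", "body": {"deltas": [[[0,0,0.3],[0,0,0],4],[[0,0,0.2],[0,0,0],4],[[0,0,0],[0,0,0],4],[[0,0,0],[0,0,0],8.5],[[0,0,0],[0,0,0],8.5],[[0,0,0],[0,0,0],8.5],[[0,0,0],[0,0,0],8.5],[[0,0,-3],[0,0,0],8.5],[[0,0,-4],[0,0,0],8.5],[[0,0,-3],[0,0,0],8.5],[[0,0,0],[0,0,0],8.5]]}}

```text
clock: 14.5
position: [0.4323, 0.3409, 0.2806]
tool_rot: [3.138, 0.004, 3.066]
force: [0.0, 0.7, -0.7]
grip_width: 0.0849
finger_force: 0.0
```

```bash
python3 - <<'E'
from h import *
s=st(); g=grab('wrist'); x,y,a=HOME['w']
q,c=fit(RW,[x,y,a],g,sx=.008,sa=.12); print('rail',q.round(4),c)
cv2.imwrite('pics/h2.png',cv2.resize(big(g),(800,600)))
path([([.4263,-.3333,.29],-.166+np.pi,20),([.4263,-.3333,.177],-.166+np.pi,5)])
E
```

```text
t=14.50 [0.4323 0.3409 0.2806] [3.138 0.004 3.066] F [ 0.   0.7 -0.7] w 0.0849 ff 0.0
rail [ 0.4319  0.3413 -0.06  ] 0.4944770336151123
20 x [-0.37, -3.35, -0.06] [0.0, 0.0, 0.004]
5 x [-0.0, -0.0, 2.26] [0.0, 0.0, 0.0]
```

View pics/h2.png

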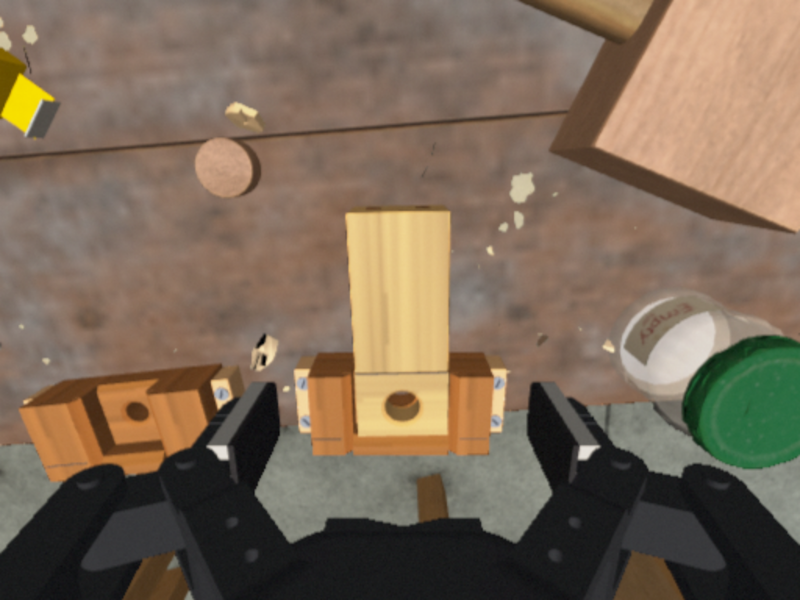

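The wide rail lies home in its foot with the hole visible at (403,406). Next is the narrow rail.

{"method": "arm_command", "body": {"deltas": [[[-0.37,-3.35,-0.06],[0,0,0.004],8.5],[[-0.37,-3.35,-0.06],[0,0,0.004],8.5],[[-0.37,-3.35,-0.06],[0,0,0.004],8.5],[[-0.37,-3.35,-0.06],[0,0,0.004],8.5],[[-0.37,-3.35,-0.06],[0,0,0.004],8.5],[[-0.37,-3.35,-0.06],[0,0,0.004],8.5],[[-0.37,-3.35,-0.06],[0,0,0.004],8.5],[[-0.37,-3.35,-0.06],[0,0,0.004],8.5],[[-0.37,-3.35,-0.06],[0,0,0.004],8.5],[[-0.37,-3.35,-0.06],[0,0,0.004],8.5],[[-0.37,-3.35,-0.06],[0,0,0.004],8.5],[[-0.37,-3.35,-0.06],[0,0,0.004],8.5],[[-0.37,-3.35,-0.06],[0,0,0.004],8.5],[[-0.37,-3.35,-0.06],[0,0,0.004],8.5],[[-0.37,-3.35,-0.06],[0,0,0.004],8.5],[[-0.37,-3.35,-0.06],[0,0,0.004],8.5],[[-0.37,-3.35,-0.06],[0,0,0.004],8.5],[[-0.37,-3.35,-0.06],[0,0,0.004],8.5],[[-0.37,-3.35,-0.06],[0,0,0.004],8.5],[[-0.37,-3.35,-0.06],[0,0,0.004],8.5]]}}

```text
clock: 16.55
position: [0.4289, -0.3351, 0.2881]
tool_rot: [3.141, -0.001, 2.986]
force: [1.3, 0.2, -0.4]
grip_width: 0.0849
finger_force: 0.0
```

{"method": "arm_command", "body": {"deltas": [[[0,0,0],[0,0,0],8.5]]}}

```text
clock: 16.65
position: [0.4281, -0.3378, 0.2877]
tool_rot: [-3.141, -0.001, 2.98]
force: [-0.6, 1.0, -0.7]
grip_width: 0.0852
finger_force: 0.0
```

```bash
python3 - <<'E'
from h import *
s=st(); print(s['qpos'].round(2)); g=grab('wrist')
q,c=fit(RN,[.4263,-.3333,-.166],g,sx=.008,sa=.12); print('rail',q.round(4),c)
path([([q[0],q[1]-.0007,.178],q[2]+np.pi,5)])
E
```

```text
t=16.65 [ 0.4281 -0.3378  0.2877] [-3.141e+00 -1.000e-03  2.980e+00] F [-0.6  1.  -0.7] w 0.0852 ff 0.0
[ 1.13  0.68 -0.81  1.88  0.64  0.86  1.4 ]
rail [ 0.4256 -0.3322 -0.1664] 0.4413033425807953
5 x [0.06, 0.04, 2.2] [0.0, -0.0, 0.002]
```

{"method": "arm_command", "body": {"deltas": [[[0.06,0.04,2.2],[0,0,0.002],8.5],[[0.06,0.04,2.2],[0,0,0.002],8.5],[[0.06,0.04,2.2],[0,0,0.002],8.5],[[0.06,0.04,2.2],[0,0,0.002],8.5],[[0.06,0.04,2.2],[0,0,0.002],8.5],[[0,0,0],[0,0,0],8.5],[[0,0,0],[0,0,0],2.5],[[0,0,0],[0,0,0],2.5],[[0,0,0],[0,0,0],2.5],[[0,0,0],[0,0,0],2.5],[[0,0,0],[0,0,0],2.5],[[0,0,0],[0,0,0],2.5],[[0,0,0],[0,0,0],2.5],[[0,0,0],[0,0,0],2.5]]}}

```text
clock: 18.1
position: [0.4269, -0.3315, 0.1799]
tool_rot: [-3.141, 0.001, 2.976]
force: [-2.7, 1.8, 9.7]
grip_width: 0.0335
finger_force: 39.9
```

```bash
python3 - <<'E'
from h import *
s=st(); x,y,a=HOME['n']; p=s['position']
path([([p[0],p[1],.285],s['tool_rot'][2],3),([x-.001,y-.0005,.285],a+np.pi,15)])
E
```

```text
t=18.10 [ 0.4269 -0.3315  0.1799] [-3.141e+00  1.000e-03  2.976e+00] F [-2.7  1.8  9.7] w 0.0335 ff 39.9
3 x [-0.0, -0.0, -3.5] [-0.0, 0.0, -0.0]
15 x [0.2, 3.35, 0.0] [0.0, 0.0, -0.014]
```

{"method": "arm_command", "body": {"deltas": [[[0,0,-3.5],[0,0,0],2.5],[[0,0,-3.5],[0,0,0],2.5],[[0,0,-3.5],[0,0,0],2.5],[[0.2,3.35,0],[0,0,-0.014],2.5],[[0.2,3.35,0],[0,0,-0.014],2.5],[[0.2,3.35,0],[0,0,-0.014],2.5],[[0.2,3.35,0],[0,0,-0.014],2.5],[[0.2,3.35,0],[0,0,-0.014],2.5],[[0.2,3.35,0],[0,0,-0.014],2.5],[[0.2,3.35,0],[0,0,-0.014],2.5],[[0.2,3.35,0],[0,0,-0.014],2.5],[[0.2,3.35,0],[0,0,-0.014],2.5],[[0.2,3.35,0],[0,0,-0.014],2.5],[[0.2,3.35,0],[0,0,-0.014],2.5],[[0.2,3.35,0],[0,0,-0.014],2.5],[[0.2,3.35,0],[0,0,-0.014],2.5],[[0.2,3.35,0],[0,0,-0.014],2.5],[[0.2,3.35,0],[0,0,-0.014],2.5],[[0,0,0],[0,0,0],2.5],[[0,0,0],[0,0,0],2.5]]}}

```text
clock: 20.1
position: [0.4305, 0.1715, 0.2842]
tool_rot: [-3.141, 0.0, -3.096]
force: [-0.7, -0.2, -1.1]
grip_width: 0.0334
finger_force: 41.2
```

```bash
python3 - <<'E'
from h import *
s=st(); g=grab('wrist'); p=s['position']; a=s['tool_rot'][2]-np.pi
M=RN.copy(); M[:,2]=p[2]-.180+.034
M=M[place(M,(0,0,0))[:,0]<.0]
q,c=fit(M,[p[0],p[1],a],g,sx=.008,sa=.12); print('rail',q.round(4),c)
x,y,h=HOME['n']; tx,ty=x-.001+(p[0]-q[0]),y-.0005
path([([tx,ty,.205],h+np.pi,3),([tx,ty,.1845],h+np.pi,3)])
E
```

```text
t=20.10 [0.4305 0.1715 0.2842] [-3.141  0.    -3.096] F [-0.7 -0.2 -1.1] w 0.0334 ff 41.2
rail [ 0.4294  0.1724 -6.2368] 0.408346027135849
3 x [-0.08, 0.01, 2.64] [-0.0, -0.0, 0.002]
3 x [0.0, -0.0, 0.68] [0.0, 0.0, 0.0]
```

{"method": "arm_command", "body": {"deltas": [[[-0.08,0,2.64],[0,0,0.002],2.5],[[-0.08,0,2.64],[0,0,0.002],2.5],[[-0.08,0,2.64],[0,0,0.002],2.5],[[0,0,0.68],[0,0,0],2.5],[[0,0,0.68],[0,0,0],2.5],[[0,0,0.68],[0,0,0],2.5],[[0,0,0],[0,0,0],2.5]]}}

```text
clock: 20.85
position: [0.4332, 0.1711, 0.1844]
tool_rot: [-3.142, 0.0, -3.104]
force: [-0.0, -0.2, -1.7]
grip_width: 0.0333
finger_force: 41.1
```

```bash
python3 - <<'E'
from h import *
s=st()
E
```

```text
t=20.85 [0.4332 0.1711 0.1844] [-3.142  0.    -3.104] F [-0.  -0.2 -1.7] w 0.0333 ff 41.1
```

{"method": "arm_command", "body": {"deltas": [[[0,0,0.3],[0,0,0],2.5],[[0,0,0.15],[0,0,0],2.5],[[0,0,0],[0,0,0],2.5],[[0,0,0],[0,0,0],8.5],[[0,0,0],[0,0,0],8.5],[[0,0,0],[0,0,0],8.5],[[0,0,0],[0,0,0],8.5],[[0,0,0],[0,0,0],8.5],[[0,0,-3],[0,0,0],8.5],[[0,0,-4],[0,0,0],8.5],[[0,0,-4],[0,0,0],8.5],[[0,0,-3],[0,0,0],8.5],[[0,0,0],[0,0,0],8.5]]}}

```text
clock: 22.15
position: [0.4337, 0.1717, 0.3231]
tool_rot: [3.141, 0.005, -3.104]
force: [0.3, -0.3, -0.5]
grip_width: 0.0851
finger_force: 0.0
```

```bash
python3 - <<'E'
from h import *
s=st(); g=grab('wrist')
for M,k in ((RN,'n'),(RW,'w')):
    q,c=fit(M,HOME[k],g,sx=.008,sa=.12); print(k,q.round(4),c,np.round(q[:2]+.055*np.array([np.cos(q[2]),np.sin(q[2])]),4))
cv2.imwrite('pics/h3.png',cv2.resize(big(g),(800,600)))
E
```

```text
t=22.15 [0.4337 0.1717 0.3231] [ 3.141  0.005 -3.104] F [ 0.3 -0.3 -0.5] w 0.0851 ff 0.0
n [0.4319 0.1723 0.0431] 0.466348260641098 [0.4868 0.1747]
w [ 0.4319  0.3408 -0.0547] 0.4418588876724243 [0.4868 0.3378]
```

View pics/h3.png

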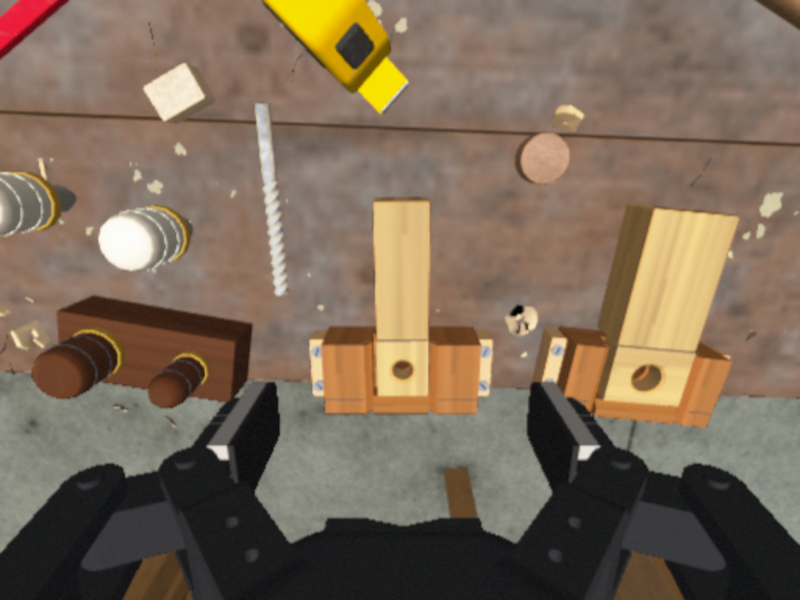

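Both rails lie home, with the narrow hole at (402,369). The stand shows the thick pin on the left (78,362) and the thin pin on the right (178,380), with the white look-alikes beyond at (130,240) and (15,205). Next I'll move above the stand.

```bash
python3 - <<'E'
from h import *
path([([.475,.0,.33],np.pi/2,12)])
E
```

```text
12 x [-1.32, -0.97, -0.07] [0.0, 0.0, 0.134]
```

{"method": "arm_command", "body": {"deltas": [[[-1.32,-0.97,-0.07],[0,0,0.134],6.5],[[-1.32,-0.97,-0.07],[0,0,0.134],6.5],[[-1.32,-0.97,-0.07],[0,0,0.134],6.5],[[-1.32,-0.97,-0.07],[0,0,0.134],6.5],[[-1.32,-0.97,-0.07],[0,0,0.134],6.5],[[-1.32,-0.97,-0.07],[0,0,0.134],6.5],[[-1.32,-0.97,-0.07],[0,0,0.134],6.5],[[-1.32,-0.97,-0.07],[0,0,0.134],6.5],[[-1.32,-0.97,-0.07],[0,0,0.134],6.5],[[-1.32,-0.97,-0.07],[0,0,0.134],6.5],[[-1.32,-0.97,-0.07],[0,0,0.134],6.5],[[-1.32,-0.97,-0.07],[0,0,0.134],6.5],[[0,0,0],[0,0,0],6.5],[[0,0,0],[0,0,0],6.5]]}}

```text
clock: 23.6
position: [0.4747, 0.0002, 0.3278]
tool_rot: [-3.141, 0.0, 1.574]
force: [-0.3, 0.6, -0.6]
grip_width: 0.0649
finger_force: 0.0
```

```bash
python3 - <<'E'
from h import *
s=st(); print(s['qpos'].round(2)); g=grab('wrist'); im=big(g)
for n in ['pin_thick_handle','pin_thin_handle','pin_stand']:
    for m in bot.mark_of(n,g[0])[:4]: print(n,round(m['p'],2),np.round(m['at'],1),ray(m['at'],*g,Z[n]).round(4))
# stand: outline + hole centres
h=[(-23,-56),(23,-56),(23,56),(-23,56),(-23,-56)]
SM=np.vstack([seg(np.r_[a,34],np.r_[b,34]) for a,b in zip(h[:-1],h[1:])]+[circ(0,0,0,34,2)])/1000
q,c=fit(SM,[.481,.012,0],g,sx=.02,sa=.4); print('stand',q.round(4),c)
u=np.array([-np.sin(q[2]),np.cos(q[2])])*.03; A=q[:2]-u;B=q[:2]+u; print('pins',A.round(4),B.round(4))
draw(im,SM,q,g)
for P,r in ((A,17),(B,12)):
    draw(im,np.vstack([circ(0,0,r,34),circ(0,0,r,60)])/1000,(*P,0),g)
cv2.imwrite('pics/p1.png',cv2.resize(im,(800,600)))
E
```

```text
t=23.60 [4.747e-01 2.000e-04 3.278e-01] [-3.141  0.     1.574] F [-0.3  0.6 -0.6] w 0.0649 ff 0.0
[ 0.29  0.44 -0.52  2.04  0.32  0.74 -0.43]
pin_thick_handle 0.79 [179.3 164.8] [0.4049 0.0287 0.055 ]
pin_thick_handle 0.75 [261.8 215.2] [ 0.4787 -0.0192  0.055 ]
pin_thin_handle 0.83 [273. 153.] [0.488  0.0395 0.055 ]
pin_stand 0.98 [266.5 172.2] [0.4843 0.0094 0.    ]
stand [ 0.484   0.0064 -0.1527] 0.8483017086982727
pins [ 0.4795 -0.0232] [0.4886 0.0361]
```

View pics/p1.png

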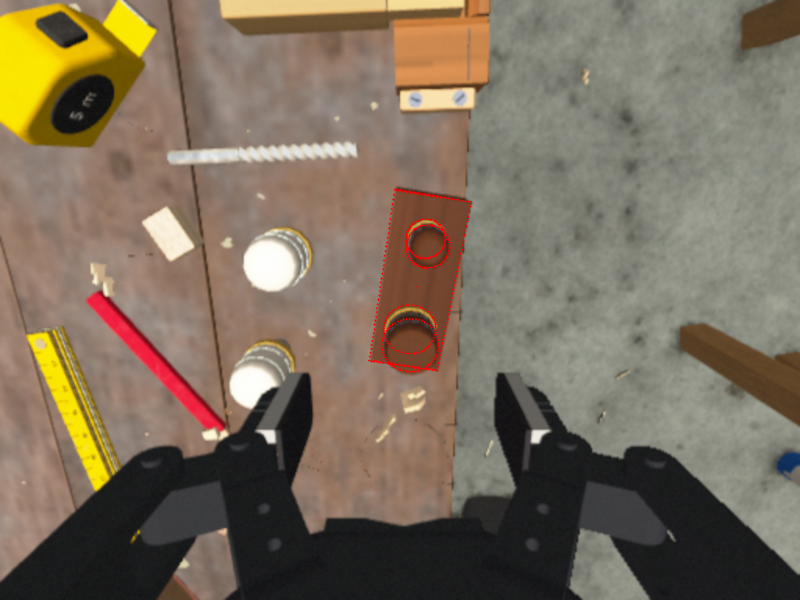

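The pins are upright in the stand, thick at (410,335) and thin at (428,240), and the network marks fit them. I'll grasp the thick pin.

```bash
python3 - <<'E'
from h import *
path([([.4787,-.0195,.215],np.pi/2,5)])
E
```

```text
5 x [-0.4, 0.08, 2.26] [-0.0, -0.0, 0.001]
```

{"method": "arm_command", "body": {"deltas": [[[-0.66,0.13,1.0],[0,0,0],6.5],[[-0.67,0.13,2.0],[0,0,0],6.5],[[-0.67,0.14,2.5],[0,0,0],6.5],[[0,0,3],[0,0,0],6.5],[[0,0,2.8],[0,0,0],6.5],[[0,0,0],[0,0,0],6.5],[[0,0,0],[0,0,0],2.5],[[0,0,0],[0,0,0],2.5],[[0,0,0],[0,0,0],2.5],[[0,0,0],[0,0,0],2.5],[[0,0,0],[0,0,0],2.5],[[0,0,0],[0,0,0],2.5]], "newtons": 40}}

```text
clock: 25.0
position: [0.4791, -0.02, 0.2166]
tool_rot: [3.14, 0.0, 1.572]
force: [-1.4, 0.8, 4.0]
grip_width: 0.0307
finger_force: 39.1
```

```bash
python3 - <<'E'
from h import *
s=st(); p=s['position']
path([([p[0],p[1],.315],np.pi/2,3),([.4862,.337,.315],np.pi/2,12)])
E
```

```text
t=25.00 [ 0.4791 -0.02    0.2166] [3.14  0.    1.572] F [-1.4  0.8  4. ] w 0.0307 ff 39.1
3 x [-0.0, 0.0, -3.28] [0.001, 0.0, 0.0]
12 x [2.97, 0.06, 0.0] [0.0, 0.0, 0.0]
```

{"method": "arm_command", "body": {"deltas": [[[0,0,-3.3],[0,0,0],2.5],[[0,0,-3.3],[0,0,0],2.5],[[0,0,-3.3],[0,0,0],2.5],[[2.97,0.06,0],[0,0,0],2.5],[[2.97,0.06,0],[0,0,0],2.5],[[2.97,0.06,0],[0,0,0],2.5],[[2.97,0.06,0],[0,0,0],2.5],[[2.97,0.06,0],[0,0,0],2.5],[[2.97,0.06,0],[0,0,0],2.5],[[2.97,0.06,0],[0,0,0],2.5],[[2.97,0.06,0],[0,0,0],2.5],[[2.97,0.06,0],[0,0,0],2.5],[[2.97,0.06,0],[0,0,0],2.5],[[2.97,0.06,0],[0,0,0],2.5],[[2.97,0.06,0],[0,0,0],2.5],[[0,0,0],[0,0,0],2.5],[[0,0,0],[0,0,0],2.5]]}}

```text
clock: 26.7
position: [0.4853, 0.3368, 0.3152]
tool_rot: [3.141, -0.001, 1.573]
force: [0.3, -0.2, -0.6]
grip_width: 0.0306
finger_force: 40.1
```

```bash
python3 - <<'E'
from h import *
s=st(); g=grab('wrist'); im=big(g); p=s['position']
zs=p[2]-.2166+.034
draw(im,np.vstack([circ(0,0,17,zs*1000),circ(0,0,17,zs*1000+5),circ(0,0,8.5,zs*1000-21),circ(0,0,3.5,zs*1000-31)])/1000,(p[0],p[1],0),g)
cv2.imwrite('pics/p2.png',cv2.resize(im,(800,600)))
for m in bot.mark_of('pin_thick_handle',g[0])[:3]: print(m['p'],m['at'],ray(m['at'],*g,zs+.021))
print(p,proj([p[0],p[1],zs+.021],*g))
E
```

```text
t=26.70 [0.4853 0.3368 0.3152] [ 3.141e+00 -1.000e-03  1.573e+00] F [ 0.3 -0.2 -0.6] w 0.0306 ff 40.1
0.63 [256.9, 264.6] [0.48531821 0.33374675 0.15357302]
[0.48533876 0.33675841 0.31517302] [256.9501222  259.69422556]
```

View pics/p2.png

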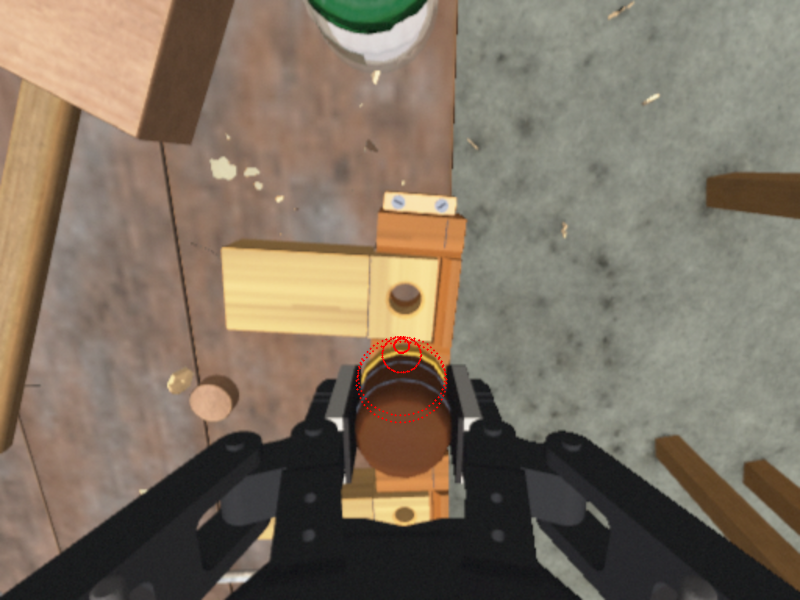

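The pin hangs straight; its brass ring sits about 3 mm on the -y side of the nominal circle. The rail hole is visible at (405,297). I'll compute the relative offset.

```bash
python3 - <<'E'
from h import *
s=st(); g=grab('wrist'); p=s['position']; zs=p[2]-.2166+.034
q,c=fit(RW,[.4319,.341,-.057],g,sx=.006,sa=.1); H=q[:2]+.055*np.array([np.cos(q[2]),np.sin(q[2])]); print('hole',q.round(4),c,H.round(4))
qf,c=fit(FW,[.4871,.337,-.0752],g,sx=.006,sa=.1); print('foot',qf.round(4),c)
# hough-ish: fit ring circle of ferrule edges by brass colour
im=g[0]['frame']; hsv=cv2.cvtColor(im,cv2.COLOR_RGB2HSV)
m=(hsv[...,0]>18)&(hsv[...,0]<32)&(hsv[...,1]>130)&(hsv[...,2]>120)
ys,xs=np.nonzero(m[212:250,225:292]); print(len(xs), [(x+225,ys[xs==x].min()+212) for x in range(0,67,6) if (xs==x).any()])
M=circ(0,0,17,0)/1000
for dy in (0,-.001,-.002,-.003,-.004):
    u=projn(M+[p[0],p[1]+dy,zs],*g); print(dy,u[:,1].min().round(1), u[:,0].min().round(1),u[:,0].max().round(1))
E
```

```text
t=26.80 [0.4857 0.3356 0.3149] [3.141 0.    1.571] F [-0.1  0.1 -1.2] w 0.0304 ff 40.1
hole [ 0.4323  0.3414 -0.0563] 0.3977557122707367 [0.4872 0.3383]
foot [ 0.4864  0.3339 -0.0862] 1.0947129726409912
264 [(231, np.int64(242)), (237, np.int64(232)), (243, np.int64(225)), (249, np.int64(223)), (255, np.int64(223)), (261, np.int64(223)), (267, np.int64(224)), (273, np.int64(228)), (279, np.int64(232))]
0 215.4 229.2 284.9
-0.001 216.9 229.2 284.9
-0.002 218.5 229.3 284.8
-0.003 220.1 229.3 284.8
-0.004 221.6 229.4 284.7
```

{"method": "arm_command", "body": {"deltas": [[[0.22,0.05,2],[0,0,0],2.5],[[0.23,0.05,2],[0,0,0],2.5],[[0,0,1.5],[0,0,0],2.5],[[0,0,1],[0,0,0],2.5],[[0,0,1],[0,0,0],2.5],[[0,0,0],[0,0,0],2.5]]}}

```text
clock: 27.45
position: [0.4864, 0.3406, 0.2384]
tool_rot: [-3.141, 0.001, 1.572]
force: [0.0, 0.3, -0.6]
grip_width: 0.0304
finger_force: 40.1
```

```bash
python3 - <<'E'
from h import *
for i in range(3): st()
g=grab('wrist'); st(); cv2.imwrite('pics/p3.png',cv2.resize(big(g),(800,600)))
E
```

```text
t=27.45 [0.4864 0.3406 0.2384] [-3.141e+00  1.000e-03  1.572e+00] F [ 0.   0.3 -0.6] w 0.0304 ff 40.1
t=27.45 [0.4864 0.3406 0.2384] [-3.141e+00  1.000e-03  1.572e+00] F [ 0.   0.3 -0.6] w 0.0304 ff 40.1
t=27.45 [0.4864 0.3406 0.2384] [-3.141e+00  1.000e-03  1.572e+00] F [ 0.   0.3 -0.6] w 0.0304 ff 40.1
t=27.50 [0.4865 0.3409 0.2391] [-3.141  0.     1.572] F [ 0.5  0.8 -1.2] w 0.0308 ff 40.1
```

View pics/p3.png

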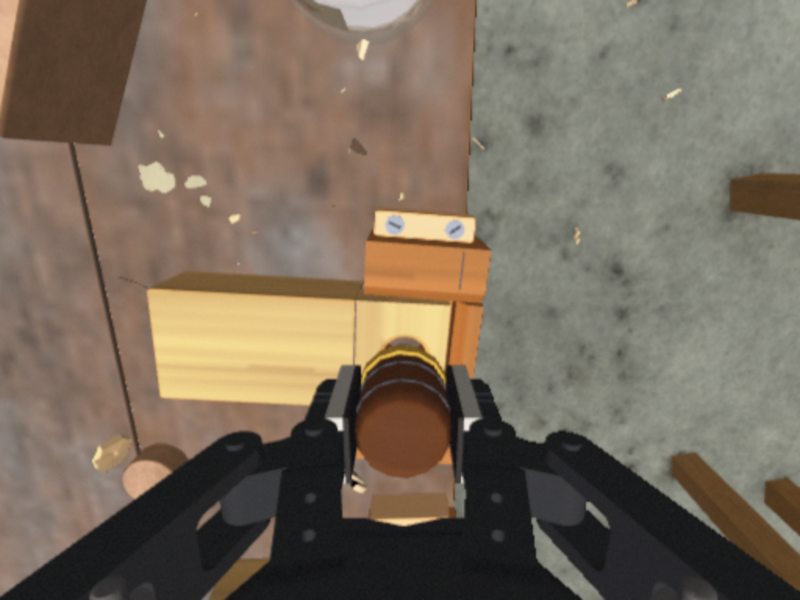

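The nose is over or in the hole (its far rim is visible at 405,340) with no contact force. I'll go on down.

{"method": "arm_command", "body": {"deltas": [[[0,0,0.5],[0,0,0],2.5],[[0,0,0.5],[0,0,0],2.5],[[0,0,0.5],[0,0,0],2.5],[[0,0,0],[0,0,0],2.5]]}}

```text
clock: 27.9
position: [0.4864, 0.3408, 0.2237]
tool_rot: [-3.141, 0.001, 1.572]
force: [0.0, 0.1, -1.1]
grip_width: 0.0307
finger_force: 40.1
```

{"method": "arm_command", "body": {"deltas": [[[0,0,0.4],[0,0,0],2.5],[[0,0,0.3],[0,0,0],2.5],[[0,0,0.1],[0,0,0],2.5],[[0,0,0],[0,0,0],2.5]]}}

```text
clock: 28.3
position: [0.4865, 0.341, 0.2167]
tool_rot: [3.141, 0.0, 1.572]
force: [-2.3, -1.6, 9.0]
grip_width: 0.0306
finger_force: 40.9
```

{"method": "arm_command", "body": {"deltas": [[[0,0,0],[0,0,0],6.5],[[0,0,0],[0,0,0],6.5],[[0,0,0],[0,0,0],6.5],[[0,0,0],[0,0,0],6.5],[[0,0,-3.5],[0,0,0],6.5],[[0,0,-3.5],[0,0,0],6.5],[[0,0,-3],[0,0,0],6.5],[[0,0,0],[0,0,0],6.5]]}}

```text
clock: 29.1
position: [0.4871, 0.3416, 0.3201]
tool_rot: [3.137, -0.003, 1.572]
force: [0.4, 0.4, -0.7]
grip_width: 0.0653
finger_force: 0.0
```

```bash
python3 - <<'E'
from h import *
st(); path([([.488,.036,.29],np.pi/2,10),([.488,.036,.216],np.pi/2,3)])
E
```

```text
t=29.10 [0.4871 0.3416 0.3201] [ 3.137e+00 -3.000e-03  1.572e+00] F [ 0.4  0.4 -0.7] w 0.0653 ff 0.0
10 x [-3.06, 0.01, 0.3] [0.0, -0.0, 0.0]
3 x [-0.0, -0.0, 2.47] [0.0, 0.0, 0.0]
```

{"method": "arm_command", "body": {"deltas": [[[-3.06,0.01,0.3],[0,0,0],5.5],[[-3.06,0.01,0.3],[0,0,0],5.5],[[-3.06,0.01,0.3],[0,0,0],5.5],[[-3.06,0.01,0.3],[0,0,0],5.5],[[-3.06,0.01,0.3],[0,0,0],5.5],[[-3.06,0.01,0.3],[0,0,0],5.5],[[-3.06,0.01,0.3],[0,0,0],5.5],[[-3.06,0.01,0.3],[0,0,0],5.5],[[-3.06,0.01,0.3],[0,0,0],5.5],[[-3.06,0.01,0.3],[0,0,0],5.5],[[0,0,0],[0,0,0],5.5],[[0,0,0],[0,0,0],5.5]]}}

```text
clock: 30.3
position: [0.4878, 0.0347, 0.2859]
tool_rot: [-3.141, -0.0, 1.571]
force: [-0.0, 0.1, 0.5]
grip_width: 0.0548
finger_force: 0.0
```

```bash
python3 - <<'E'
from h import *
s=st(); g=grab('wrist'); 
for m in bot.mark_of('pin_thin_handle',g[0])[:3]: print(m['p'],m['at'],ray(m['at'],*g,.055))
path([([.488,.036,.216],np.pi/2,3)])
E
```

```text
t=30.30 [0.4878 0.0347 0.2859] [-3.141 -0.     1.571] F [-0.   0.1  0.5] w 0.0548 ff 0.0
0.59 [258.4, 208.7] [0.48851269 0.03771171 0.055     ]
3 x [0.0, 0.0, 2.34] [0.0, -0.0, 0.001]
```

{"method": "arm_command", "body": {"deltas": [[[0.05,0,2.4],[0,0,0],5.5],[[0,0,2.4],[0,0,0],5.5],[[0,0,2.2],[0,0,0],5.5],[[0,0,0],[0,0,0],5.5],[[0,0,0],[0,0,0],1.5],[[0,0,0],[0,0,0],1.5],[[0,0,0],[0,0,0],1.5],[[0,0,0],[0,0,0],1.5],[[0,0,0],[0,0,0],1.5],[[0,0,0],[0,0,0],1.5],[[0,0,0],[0,0,0],1.5]]}}

```text
clock: 31.5
position: [0.4882, 0.0358, 0.2175]
tool_rot: [3.14, -0.0, 1.572]
force: [-2.0, 1.4, 5.9]
grip_width: 0.0204
finger_force: 38.8
```

```bash
python3 - <<'E'
from h import *
s=st(); p=s['position']
path([([p[0],p[1],.315],np.pi/2,3),([.4868,.174,.315],np.pi/2,5)])
E
```

```text
t=31.50 [0.4882 0.0358 0.2175] [ 3.14  -0.     1.572] F [-2.   1.4  5.9] w 0.0204 ff 38.8
3 x [0.0, 0.0, -3.25] [0.001, -0.0, 0.0]
5 x [2.76, -0.03, -0.0] [0.0, 0.0, 0.0]
```

{"method": "arm_command", "body": {"deltas": [[[0,0,-3.25],[0,0,0],1.5],[[0,0,-3.25],[0,0,0],1.5],[[0,0,-3.25],[0,0,0],1.5],[[2.76,-0.03,0],[0,0,0],1.5],[[2.76,-0.03,0],[0,0,0],1.5],[[2.76,-0.03,0],[0,0,0],1.5],[[2.76,-0.03,0],[0,0,0],1.5],[[2.76,-0.03,0],[0,0,0],1.5],[[0,0,0],[0,0,0],1.5],[[0,0,0],[0,0,0],1.5]]}}

```text
clock: 32.5
position: [0.4861, 0.1737, 0.3144]
tool_rot: [3.141, -0.0, 1.573]
force: [-0.2, -0.6, -0.5]
grip_width: 0.0206
finger_force: 39.6
```

```bash
python3 - <<'E'
from h import *
s=st(); g=grab('wrist'); p=s['position']; zs=p[2]-.2175+.034
q,c=fit(RN,[.4319,.1723,.043],g,sx=.006,sa=.1); H=q[:2]+.055*np.array([np.cos(q[2]),np.sin(q[2])]); print('hole',q.round(4),c,H.round(4))
for m in bot.mark_of('pin_thin_handle',g[0])[:3]: print(m['p'],m['at'],ray(m['at'],*g,zs+.021))
im=big(g); draw(im,circ(0,0,12,zs*1000)/1000,(p[0],p[1],0),g); draw(im,RN,q,g)
cv2.imwrite('pics/p4.png',im[300:700,250:780])
s=st()
E
```

```text
t=32.50 [0.4861 0.1737 0.3144] [ 3.141 -0.     1.573] F [-0.2 -0.6 -0.5] w 0.0206 ff 39.6
hole [0.4326 0.1725 0.0456] 0.33939164876937866 [0.4876 0.175 ]
0.83 [258.5, 257.7] [0.48689817 0.17430767 0.15189153]
t=32.60 [0.4863 0.1726 0.3142] [3.141 0.    1.571] F [ 0.5  0.2 -0.7] w 0.0207 ff 39.6
```

View pics/p4.png

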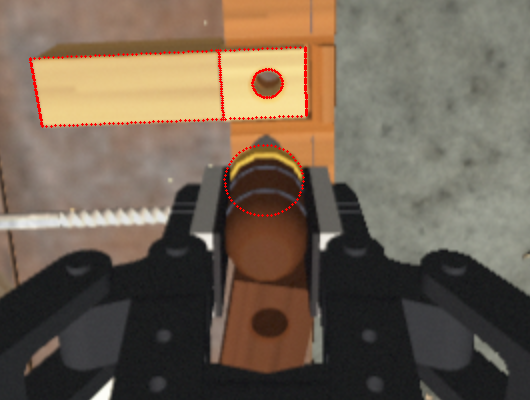

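The thin pin hangs upright and centred in the jaws, and the narrow hole is at crop (267,83). I'll descend.

{"method": "arm_command", "body": {"deltas": [[[0.08,0.03,2],[0,0,0],1.5],[[0.07,0.03,2],[0,0,0],1.5],[[0,0,1.5],[0,0,0],1.5],[[0,0,1],[0,0,0],1.5],[[0,0,0.8],[0,0,0],1.5],[[0,0,0],[0,0,0],1.5]]}}

```text
clock: 33.2
position: [0.4868, 0.1746, 0.2403]
tool_rot: [-3.141, 0.0, 1.572]
force: [0.0, 0.2, -0.1]
grip_width: 0.0206
finger_force: 39.6
```

```bash
python3 - <<'E'
from h import *
st(); g=grab('wrist'); im=big(g); cv2.imwrite('pics/p5.png',im[250:650,250:780])
E
```

```text
t=33.20 [0.4868 0.1746 0.2403] [-3.141  0.     1.572] F [ 0.   0.2 -0.1] w 0.0206 ff 39.6
```

View pics/p5.png

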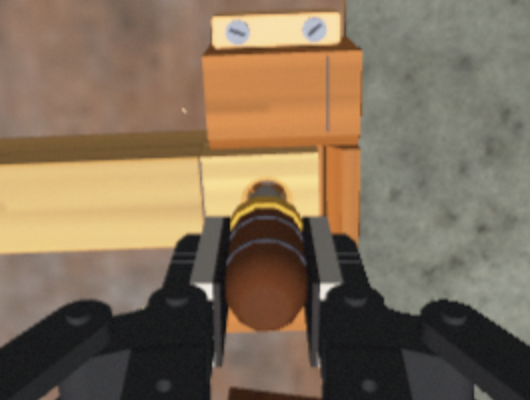

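The nose is in the hole, with its rim at crop (267,187) around the shank, and there is no force. I'll continue.

{"method": "arm_command", "body": {"deltas": [[[0,0,0.4],[0,0,0],1.5],[[0,0,0.4],[0,0,0],1.5],[[0,0,0.4],[0,0,0],1.5],[[0,0,0.4],[0,0,0],1.5],[[0,0,0],[0,0,0],1.5]]}}

```text
clock: 33.75
position: [0.4867, 0.175, 0.2243]
tool_rot: [-3.141, 0.0, 1.572]
force: [0.1, -0.1, -0.4]
grip_width: 0.0201
finger_force: 39.6
```

{"method": "arm_command", "body": {"deltas": [[[0,0,0.4],[0,0,0],1.5],[[0,0,0.3],[0,0,0],1.5],[[0,0,0.1],[0,0,0],1.5],[[0,0,0],[0,0,0],1.5]]}}

```text
clock: 34.15
position: [0.487, 0.1749, 0.2174]
tool_rot: [3.141, 0.001, 1.572]
force: [-2.8, -4.4, 17.4]
grip_width: 0.0204
finger_force: 41.5
```

{"method": "arm_command", "body": {"deltas": [[[0,0,-0.05],[0,0,0],5.5],[[0,0,0],[0,0,0],5.5],[[0,0,0],[0,0,0],5.5],[[0,0,0],[0,0,0],5.5],[[0,0,-3.5],[0,0,0],5.5],[[0,0,-4],[0,0,0],5.5],[[0,0,-4],[0,0,0],5.5],[[2,0,0],[0,0,0],5.5],[[2,0,0],[0,0,0],5.5],[[0,0,0],[0,0,0],5.5],[[0,0,0],[0,0,0],5.5]]}}

```text
clock: 35.25
position: [0.4866, 0.215, 0.3321]
tool_rot: [-3.141, 0.0, 1.573]
force: [-0.1, -0.3, -0.4]
grip_width: 0.055
finger_force: 0.0
```

```bash
python3 - <<'E'
from h import *
st(); g=grab('wrist'); im=big(g)
for M,k in ((RN,'n'),(RW,'w')):
    q,c=fit(M,HOME[k],g,sx=.008,sa=.12); print(k,q.round(4),round(c,2))
for n in ('pin_thick_handle','pin_thin_handle'):
    for m in bot.mark_of(n,g[0])[:3]: print(n,round(m['p'],2),ray(m['at'],*g,.055).round(4))
for P,r in (((.4871,.337),17),((.488,.1736),12)): draw(im,circ(0,0,r,34)/1000,(*P,0),g)
cv2.imwrite('pics/e.png',cv2.resize(im,(800,600)))
E
```

```text
t=35.25 [0.4866 0.215  0.3321] [-3.141  0.     1.573] F [-0.1 -0.3 -0.4] w 0.0550 ff 0.0
n [0.4327 0.1725 0.0473] 0.58
w [ 0.4324  0.341  -0.0553] 1.06
pin_thick_handle 0.94 [0.4842 0.3387 0.055 ]
pin_thin_handle 0.62 [0.4851 0.1755 0.055 ]
```

View pics/e.png

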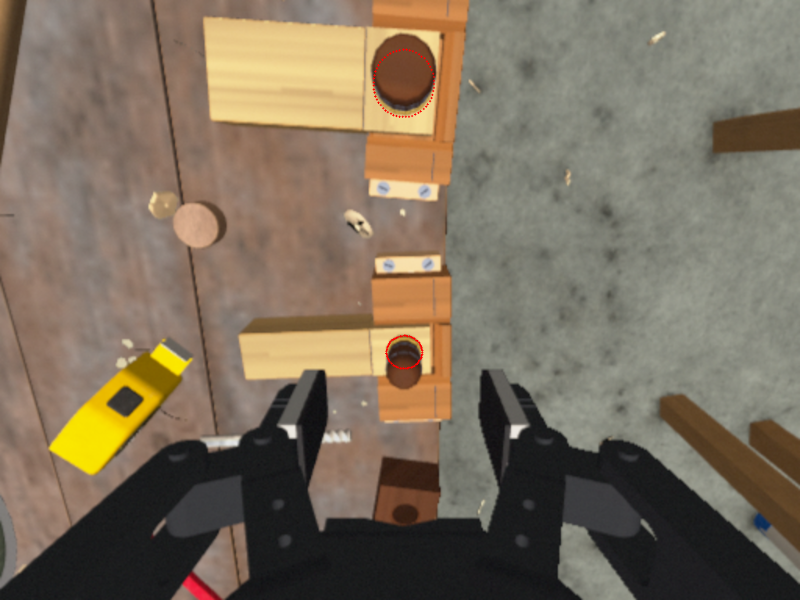

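Both pins stand upright and seated, the thick one in the wide joint (403,75) and the thin one in the narrow joint (404,355). Both rails are home, so I'll hand in.

```bash
python3 -c "
from workcell import bot
print(bot.job_done())"
```

```text
the job is handed in; nothing more can be done
None
```

I fitted both rails home in their own feet, seated the thick pin in the wide joint and the thin pin in the narrow one, and handed the job in at about 35 s; the hand-in gave no verdict.

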